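# Fit a spacer from a deep well onto a model car's post with sprung tongs

### The job

Take the sprung tongs from their stand and use them to pull the purple spacer out of its deep well in the parts rack; it is thin-walled, so squeeze it only gently. With the tongs, slide it onto the steering post of the model car and press it home on its shoulder for a moment with about 5 N, never over 10 N, then put the tongs back upright in their stand. Never touch the spacer with the robot's own fingers, and leave the other spacers and everything else on the table where they are.

Things in the scene. Friction and masses are not known exactly. Their poses are not given: they have to be found in the camera images.
- tongs: Upright steel sprung tongs, 136 mm tall, 120 g, tips down in their stand. Two parallel upright blades (14 mm wide along x, 5 mm thick, flat inside, z 0 to 128 mm): the one on the +y side is fixed (inside face at y = +7 mm), the other slides along y. Origin at tip level, z up, where the axis of a gripped 14 mm part lies. A bridge (25 mm along y, 10 mm along x) tops them, z 129 to 136 mm.
- tongs_foot (a point): Point at tip level midway between the open tips, 5 mm to -y of the tongs' origin; it stands at the middle of the stand's pocket.
- jaw_left: The fixed blade of the tongs, on their +y side; origin as the tongs'.
- jaw_right: The sliding blade of the tongs, on their -y side. Its origin is the tongs' origin when open and moves with the blade. A spring pushes it outwards with 1.1 N per mm of its travel from open (nothing when open): with a 14 mm part between the tips (44 mm over the blocks) the spring takes 11 N of the gripper's force, the rest squeezes the part.
- stand: Fixed stand of the tongs: blue pocket on a 100 x 100 x 6 mm steel foot. Origin: centre of the underside, z up. Pocket centred, 18 mm (x) by 38 mm (y), floor at z = 6 mm, straight walls to 56 mm, then flared to about 23 x 44 mm at the top, 65 mm. The tongs stand in it with x and y along the stand's.
- rack: Fixed clear plastic rack, 94 (x) x 52 (y) x 80 mm high. Origin: centre of underside, z up. Three open wells at x = -28, 0, +28 mm, each 22 mm (x) by 40 mm (y), floor at z = 6 mm. At both y ends of each well a yellow ledge (top z = 11 mm), 17 mm between the ledges, where a spacer stands on the floor. Tips of tongs that close along y come to rest on the ledges.
- spacer: The purple spacer: a thin-walled steel tube, outside 14 mm, bore 8 mm, 18 mm tall, 15 g, upright on the floor of one of the three wells (any of them, not always centred). Origin: centre of its underside, z along its axis. It is ruined if a blade squeezes it with more than 15 N; 8 to 11 N holds it well against the rub of the post.
- spacer_black: A black spacer of the same size, in another well. Leave it there.
- spacer_brass: A brass spacer of the same size, in another well. Leave it there.
- car: Fixed model car, 390 x 216 mm, nose to -x, standing on its 64 mm wheels. Origin: centre of its footprint on the table, x to its tail, z up. The post stands at x = -70 mm, y = 0. Near it: a tower 75 mm high and 85 mm wide 60 mm ahead (towards the nose), wheels 64 mm high. It is harmed if the spacer is pressed on its shoulder with more than 12 N.
- post_seat (a point): Centre of the shoulder (18 mm disc) at the foot of the car's upright steering post, 30 mm above the table; the spacer's underside must rest here. Axes as the car's. The post is 5.8 mm thick, 25 mm tall above this point, its last 3 mm tapered to 4.4 mm.
- tongs_grip (a point): Tongs' point 110 mm above the tips, midway between the orange grip blocks while open (x +-10 mm, 95 to 125 mm above the tips), 5 mm to -y of the origin. The blocks are squeezed along y. Open: 54 mm over the blocks, 24 mm between the tips, 34 mm over the tips' outsides; each mm less over the blocks is one mm less between the tips. Least: 40 mm over the blocks.
- shoulder: The aluminium disc, 18 mm across and 4 mm thick, round the foot of the post; origin at the centre of its top, the same point as post_seat. The spacer must be pressed down on it for a moment (0.2 s) with about 5 N, on top of the rub of the post; it hardly yields, so a fraction of a mm too deep is too hard and too high does not touch.
- post_leaf: Brass spring leaf in the post; origin at the seat's centre. It bulges from the post's +x side to 5.9 mm from the axis, 9 mm above the seat, running in to the post near its top. It rubs in the bore: the spacer does not fall home by its weight but must be pushed, some 2 to 4 N, and then stands up to about 1.1 mm off the axis.
- wheel: Spare wheel lying flat, 64 mm across, 26 mm high; origin under its centre. Leave alone.
- battery: Blue battery pack 46 x 138 x 25 mm; origin under its centre. Leave alone.
- transmitter: Black and blue pistol-grip radio transmitter, about 120 x 110 x 230 mm high; origin under its foot. Leave alone.
- driver: Screwdriver lying on the table. Leave alone.
- tray: Yellow divided screw tray 90 x 130 x 22 mm; origin under its centre. Leave alone.
- thread_pot: Small white jar with red cap, 40 mm across, 55 mm high. Leave alone.

How it is judged:
On the way, in this order (a step that is already met when the one before it is completed fails the run):
1. the purple spacer is held by both blades of the tongs above the rack (z of spacer in the frame of rack above 0.082 m and contact force between each of jaw_left, jaw_right and spacer above 0.5 N), for 0.2 s.
2. the purple spacer is home on the steering post and pressed down on its shoulder with at least 2.5 N (horizontal distance between spacer and post_seat below 0.003 m and z of spacer in the frame of post_seat below 0.0015 m and angle between spacer's own z axis and vertical below 0.12 rad and contact force between spacer and shoulder above 2.5 N), for 0.2 s.
At the end, for the whole second after the job is handed in: Purple spacer on the steering post: underside within 1.5 mm of the shoulder and 3 mm of its centre, tilt under 7 degrees, let go, at rest. Tongs in their stand: tips within 6 mm of its centre, under 4 mm above the pocket floor, tilt under 7 degrees, at rest (horizontal distance between spacer and post_seat below 0.003 m and z of spacer in the frame of post_seat below 0.0015 m and angle between each of spacer, tongs's own z axis and vertical below 0.12 rad and horizontal distance between tongs_foot and stand below 0.006 m and z of tongs_foot in the frame of stand below 0.01 m and linear speed of each of spacer, tongs below 0.02 m/s and contact force between tongs and spacer below 0.1 N); the robot touches nothing.
It fails at once if a blade squeezes the spacer with more than 15 N (contact force between any of jaw_left, jaw_right and spacer above 15 N).
It fails at once if the robot's fingers touch the spacer (contact force between the fingers and spacer above 0.3 N).
It fails at once if the spacer is pressed on the shoulder with more than 12 N, or on the car and its post with more than 25 N in all (contact force between spacer and shoulder above 12 N or contact force between spacer and car above 25 N).
It fails at once if another spacer is shifted by more than 10 mm (distance of any of spacer_black, spacer_brass from where it was at the start of the episode above 0.01 m).
It fails at once if something else on the table is shifted by more than 20 mm (distance of any of wheel, battery, transmitter, driver, tray, thread_pot from where it was at the start of the episode above 0.02 m).
It also fails if it takes over 59 s, if anything falls off the work surface, if the arm or the gripper's body presses on something with over 40 N, if the wrist force passes 120 N, or if a joint passes its speed limit or range.

### The arm

A 6-joint arm with a two-finger parallel gripper is mounted at the origin on the work surface. World frame = base frame: x ahead of the robot, y to its left, z up, the work surface at z = 0. Lengths are in m, angles in rad, forces in N, time in s.
With the tool pointing down it reaches from about 0.3 to 0.75 m from the base axis. Payload 8.5 kg.
Tool frame: the origin (TCP) lies at the very end of the fingers, on their centre line; the grasp point (between the pads) lies 19 mm behind it; z points along the fingers, y is the direction in which the jaws open and shut (so a half turn about z gives the same grasp; the last joint's range is limited). The gripper opens to 88 mm and grips with 3 to 60 N. Pads are 18 mm wide; open, the fingers measure 123 mm over their backs; the gripper's body (75 mm by 187 mm) begins 45 mm behind the grasp point.
Start: joints at [1.101, 0.381, 1.297, -0, 1.464, -0.215], TCP at [0.139, 0.532, 0.239] pointing down, gripper open.
Joint ranges: [-3.11, 3.11], [-0.89, 2.33], [0.22, 2.48], [-1.42, 4.56], [0.17, 2.85], [-2.88, 2.88]. Speed limits (rad/s): [2.39, 2.39, 3.14, 3.14, 3.14, 3.14].

### API

Orientations are given as a rotation vector (axis times angle).
In Python, from station import * gives the robot as it stands. Calls block until the motion is done:
- move_ptp(position, orientation): joint-space move of the TCP to a pose.
- move_straight(position, frame=None, v=0.15): straight line of the TCP; frame=None keeps the orientation; v is the mean speed in m/s.
- move_j(angles): joint-space move.
- move_gripper(opening, grip_force=None): finger opening in m; grip_force is the grip in N (None keeps the last); returns when the fingers have stopped.
- wait(seconds).
- ik(position, orientation): joint angles nearest the present ones, or None.
- observe(): the state.
- snapshot(name): name is "side" or "top" or "wrist"; returns the picture (384x512x3 uint8, red, green, blue); there is no depth.
- calibration(name): a dict with "K" (3x3 intrinsics, pixels), "view" (4x4, takes a point from world to camera coordinates); the wrist camera has in their place "hand_eye" (4x4, takes a point from camera to tool coordinates, whose origin is the TCP and whose axes are the flange's). Camera axes: x right, y down, z forward; pixel columns grow to the right and rows downward; lengths in m; the calibration is good to about 2 mm. A picture is of the moment at which its call begins: read the wrist's pose just before it. calibration takes no time and is no camera call.
A pose or a line that the arm cannot do raises MotionError and nothing moves.
- close_job(): hands the job in, once; it reports no verdict.
Trained networks look in the newest picture that a camera, given by its name, has taken for a name from the list of things; names that differ only in an ending like _2 or _b are one class to them, and where a whole thing is asked for, a point or a joint stands for the part that bears it (a point fixed in the world has none). Each returns a list of dicts, best first, with "p" (0 to 1); they miss things now and then, are a little off and sometimes report something else, mostly with a low value. They report only what shows in the picture. A call takes as long as a camera call.
- find_in(camera, thing): "box" ([left, top, right, bottom] in pixels, round what is visible of it).
- regions_of(camera, thing): "mask" (384x512 bool, what is visible of it) and "box" ([left, top, right, bottom] in pixels, round what is visible of it).
- pinpoint(camera, thing): "pixel" ([column, row] in pixels: a listed point, or the origin of a listed thing).
The state is a dict: "time_s": time; "joint_pos": joint angles; "joint_vel": joint speeds; "joint_efforts": joint torques, N m; "position": TCP position; "eef_rot": TCP orientation; "force": force on the tool from outside, world axes, zero at the start; "wrist_torque": the same for the moment, N m; "gripper_width": finger opening in m.
Only numpy, scipy, OpenCV 4.12 (cv2) and the standard library are available. Lean on these libraries where they do the work, as an engineer would, in place of code of your own. Each camera call takes 0.05 s, during which the arm holds its last target.

## Working session

There is one attempt and no reset: what is moved stays moved. The work goes in short steps, each a Python script; the robot and the scene stay as the last script left them, time stands still between calls to the robot, and variables do not carry over. Pictures are saved under pics/ and viewed, and the job is handed in when it is done.

```bash
ls; mkdir -p pics; python3 - <<'E'
from station import *
import cv2,numpy as np
for n in ("side","top","wrist"):
    im=snapshot(n); cv2.imwrite(f"pics/{n}0.png",im[:,:,::-1])
    c=calibration(n); print(n,{k:np.round(v,4).tolist() for k,v in c.items()})
    for t in ("tongs","tongs_foot","tongs_grip","stand","rack","spacer","spacer_black","spacer_brass","car","post_seat","jaw_left"):
        try:
            r=pinpoint(n,t)
            print(t,[(np.round(d["pixel"],1).tolist(),round(d["p"],2)) for d in r[:3]])
        except Exception as e: print(t,e)
print(observe())
E
```

```text
pics
side {'K': [[440.4834, 0.0, 265.1878], [0.0, 440.4834, 183.5423], [0.0, 0.0, 1.0]], 'view': [[0.8229, -0.5677, 0.0216, -0.467], [-0.351, -0.5378, -0.7665, 0.2603], [0.4468, 0.6232, -0.6419, 1.1283], [0.0, 0.0, 0.0, 1.0]]}
tongs []
tongs_foot [([308.1, 273.9], 0.8), ([231.6, 146.7], 0.5)]
tongs_grip [([312.4, 244.3], 0.62)]
stand [([304.7, 271.3], 0.93), ([306.9, 270.8], 0.25)]
rack [([255.5, 217.0], 0.9), ([306.4, 266.5], 0.16)]
spacer []
spacer_black [([145.7, 157.4], 0.42)]
spacer_brass []
car [([231.3, 145.3], 0.78)]
post_seat [([216.3, 142.5], 0.98)]
jaw_left [([305.1, 266.2], 0.62)]
top {'K': [[473.711, 0.0, 253.0542], [0.0, 473.711, 191.557], [0.0, 0.0, 1.0]], 'view': [[-0.028, -0.9996, -0.0028, -0.0032], [-0.9956, 0.0281, -0.0893, 0.5931], [0.0894, 0.0003, -0.996, 1.8822], [0.0, 0.0, 0.0, 1.0]]}
tongs [([319.8, 210.4], 0.61), ([320.1, 213.3], 0.25)]
tongs_foot [([369.0, 249.4], 0.54), ([318.8, 211.9], 0.49)]
tongs_grip [([323.2, 209.7], 0.44)]
stand [([318.4, 211.8], 0.96)]
rack [([251.9, 213.2], 0.67)]
spacer []
spacer_black []
spacer_brass [([316.1, 210.4], 0.21)]
car [
[... 465 characters left out ...]

{'time_s': 1.8, 'joint_pos': array([ 1.10068456e+00,  3.80598544e-01,  1.29741821e+00, -2.77089287e-05,
        1.46361798e+00, -2.15299480e-01]), 'joint_vel': array([-6.62682729e-04,  1.65663043e-03,  4.91040413e-04, -1.29618513e-03,
        3.25551546e-05, -5.09695158e-04]), 'joint_efforts': array([ 1.32415604e-03, -4.37785828e+01, -2.24740469e+01,  7.14682834e-02,
        3.12724686e-02, -1.02382776e-05]), 'position': array([0.13862961, 0.53221048, 0.23874303]), 'eef_rot': array([ 3.99170106e-01,  3.11611833e+00, -7.67968617e-05]), 'force': array([-0.57418144,  0.43737352,  0.81841998]), 'wrist_torque': array([-0.00071865, -0.01031029,  0.04838218]), 'gripper_width': 0.08804230682866863}
```

View pics/side0.png

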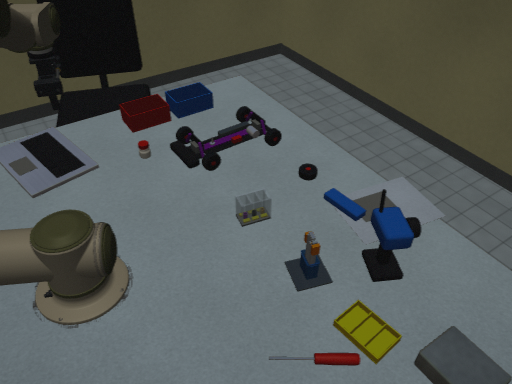

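View pics/top0.png

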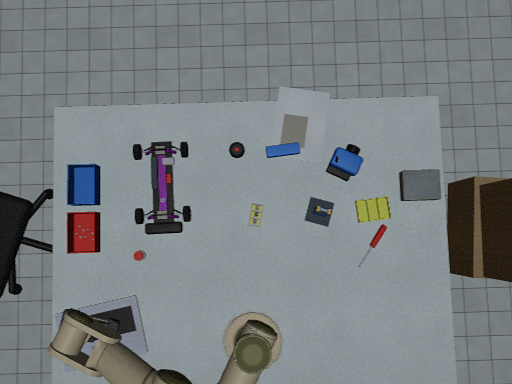

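View pics/wrist0.png

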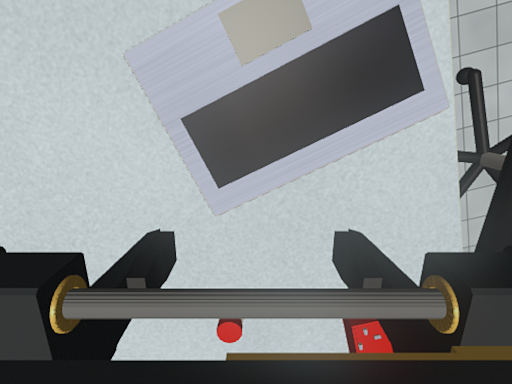

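```bash
cat > h.py <<'E'
from station import *
import cv2,numpy as np
from scipy.spatial.transform import Rotation as R
def cam(n,obs=None):
    c=calibration(n); K=np.array(c["K"])
    if "view" in c: return K,np.array(c["view"])
    o=obs or observe(); T=np.eye(4); T[:3,:3]=R.from_rotvec(o["eef_rot"]).as_matrix(); T[:3,3]=o["position"]
    return K,np.linalg.inv(T@np.array(c["hand_eye"]))
def onz(KV,px,z):
    K,V=KV; d=V[:3,:3].T@np.linalg.solve(K,[px[0],px[1],1]); c=-V[:3,:3].T@V[:3,3]
    return c+d*(z-c[2])/d[2]
def proj(KV,p):
    K,V=KV; q=K@(V[:3,:3]@np.asarray(p)+V[:3,3]); return q[:2]/q[2]
def tri(obs):
    A=np.zeros((3,3));b=np.zeros(3)
    for KV,px in obs:
        K,V=KV; d=V[:3,:3].T@np.linalg.solve(K,[px[0],px[1],1]); d/=np.linalg.norm(d); c=-V[:3,:3].T@V[:3,3]
        M=np.eye(3)-d[:,None]@d[None]; A+=M;b+=M@c
    return np.linalg.solve(A,b)
def down(yaw): # tool y axis at angle yaw from world y; tool z down
    # tool x = (-c... ) ; yaw=0: x->-x? Rotation pi about y
    return (R.from_euler('z',yaw)*R.from_rotvec([0,np.pi,0])).as_rotvec()
E
python3 - <<'E'
from h import *
t=cam("top");s=cam("side")
print("stand",onz(t,(318.4,211.8),0.0),tri([(t,(318.4,211.8)),(s,(304.7,271.3))]))
print("rack",onz(t,(251.9,213.2),0.0),onz(s,(255.5,217),0))
print("seat",onz(t,(158.2,198.7),0.03),onz(s,(216.3,142.5),0.03))
print("car",onz(t,(165.8,182.3),0.0),onz(s,(231.3,145.3),0))
im=cv2.imread("pics/top0.png"); 
a=cv2.resize(im[185:240,235:345],None,fx=7,fy=7,interpolation=cv2.INTER_CUBIC); cv2.imwrite("pics/tc1.png",a)
im=cv2.imread("pics/side0.png"); 
a=cv2.resize(im[180:300,220:350],None,fx=5,fy=5,interpolation=cv2.INTER_CUBIC)[:600]; cv2.imwrite("pics/sc1.png",a)
E
```

```text
stand [ 0.50494477 -0.28333935  0.        ] [ 0.50338968 -0.28205155  0.00128595]
rack [ 0.50686258 -0.01273369  0.        ] [ 0.50744556 -0.03540921  0.        ]
seat [0.57438384 0.36194775 0.03      ] [0.58398071 0.33347103 0.03      ]
car [0.6432536  0.33618495 0.        ] [0.64151505 0.32660313 0.        ]
```

View pics/tc1.png

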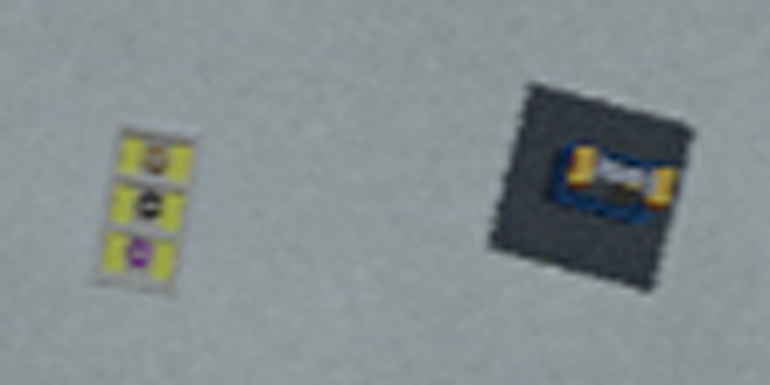

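View pics/sc1.png

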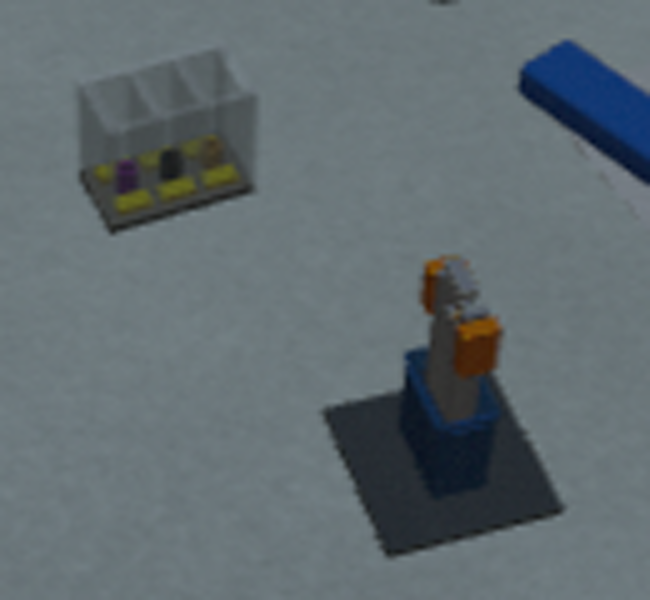

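```bash
python3 - <<'E'
from h import *
print(R.from_rotvec(observe()["eef_rot"]).as_matrix().round(3))
for p,y in [((.579,.347,.25),0),((.507,-.02,.25),-.15),((.504,-.283,.3),-.27),((.579,.347,.127),0),((.504,-.283,.1),-.27)]:
    for k in (0,np.pi):
        q=ik(p,down(y+k)); print(p,y+k,None if q is None else np.round(q,2))
move_ptp((.579,.347,.25),down(0))
def look(tag,things):
    wait(0.2)
    o=observe(); im=snapshot("wrist"); cv2.imwrite(f"pics/{tag}.png",im[:,:,::-1])
    KV=cam("wrist",o); np.save(f"pics/{tag}.npy",np.vstack([KV[0],KV[1]]))
    for t,z in things:
        for d in pinpoint("wrist",t)[:2]: print(t,np.round(d["pixel"],1),round(d["p"],2),onz(KV,d["pixel"],z).round(4))
    print(o["time_s"])
look("w_car",[("post_seat",.03),("car",0),("shoulder",.03)])
move_ptp((.507,-.02,.25),down(-.15))
look("w_rack",[("rack",0),("spacer",.006),("spacer_black",.006)])
move_ptp((.504,-.283,.3),down(-.27))
look("w_stand",[("stand",0),("tongs",.006),("tongs_foot",.006),("tongs_grip",.116)])
E
```

```text
[[-0.968  0.252  0.   ]
 [ 0.252  0.968 -0.   ]
 [-0.    -0.    -1.   ]]
(0.579, 0.347, 0.25) 0 [ 0.36  0.61  0.88 -0.    1.66 -1.21]
(0.579, 0.347, 0.25) 3.141592653589793 [0.36 0.61 0.88 0.   1.66 1.94]
(0.507, -0.02, 0.25) -0.15 [-0.27  0.3   1.39 -0.    1.45 -1.69]
(0.507, -0.02, 0.25) 2.991592653589793 [-0.27  0.3   1.39 -0.    1.45  1.45]
(0.504, -0.283, 0.3) -0.27 [-0.72  0.4   1.09  0.    1.65 -2.02]
(0.504, -0.283, 0.3) 2.871592653589793 [-0.72  0.4   1.09  0.    1.65  1.12]
(0.579, 0.347, 0.127) 0 [ 0.36  0.69  1.08 -0.    1.38 -1.21]
(0.579, 0.347, 0.127) 3.141592653589793 [0.36 0.69 1.08 0.   1.38 1.94]
(0.504, -0.283, 0.1) -0.27 [-0.72  0.56  1.42  0.    1.16 -2.02]
(0.504, -0.283, 0.1) 2.871592653589793 [-0.72  0.56  1.42  0.    1.16  1.12]Traceback (most recent call last):
  File "<stdin>", line 14, in <module>
  File "<stdin>", line 10, in look
    return _nx.concatenate(arrs, 0, dtype=dtype, casting=casting)
           ~~~~~~~~~~~~~~~^^^^^^^^^^^^^^^^^^^^^^^^^^^^^^^^^^^^^^^
ValueError: all the input array dimensions except for the concatenation axis must match exactly, but along dimension 1, the array at index 0 has size 3 and the array at index 1 has size 4
```

```bash
cat >> h.py <<'E'
def look(tag,things,cams=("wrist",)):
    wait(0.15)
    o=observe()
    for n in cams:
        im=snapshot(n); cv2.imwrite(f"pics/{tag}_{n}.png",im[:,:,::-1])
        KV=cam(n,o); np.save(f"pics/{tag}_{n}.npy",KV[1])
        for t,z in things:
            for d in pinpoint(n,t)[:2]: print(n,t,np.round(d["pixel"],1),round(d["p"],2),onz(KV,d["pixel"],z).round(4))
    print(round(o["time_s"],2),o["position"].round(4),o["force"].round(2))
E
python3 - <<'E'
from h import *
look("car",[("post_seat",.03),("car",0),("shoulder",.03)])
move_ptp((.507,-.02,.25),down(-.15))
look("rack",[("rack",0),("spacer",.006),("spacer_black",.006)])
move_ptp((.504,-.283,.3),down(-.27))
look("stand",[("stand",0),("tongs",.006),("tongs_foot",.006),("tongs_grip",.116)])
E
```

```text
wrist post_seat [251.8 163.5] 0.9 [0.5749 0.3446 0.03  ]
wrist car [257.8 202.7] 0.74 [0.6384 0.353  0.    ]
wrist shoulder [254.3 159.5] 0.4 [0.5698 0.3478 0.03  ]
3.94 [0.5788 0.3472 0.2501] [0.37 0.49 0.19]
wrist rack [249.7 156.2] 0.77 [ 0.4983 -0.0238  0.    ]
wrist spacer [244.9 139.6] 0.38 [ 0.4743 -0.0265  0.006 ]
wrist spacer_black [249.1 160.7] 0.36 [ 0.5033 -0.0253  0.006 ]
wrist spacer_black [ 71.  186.5] 0.15 [ 0.5024 -0.2774  0.006 ]
5.69 [ 0.5073 -0.0193  0.2499] [0.35 0.33 0.15]
wrist stand [254.6 156.4] 0.92 [ 0.5053 -0.2808  0.    ]
wrist tongs [254.1 158.6] 0.79 [ 0.5074 -0.2821  0.006 ]
wrist tongs_grip [252.8 173.6] 0.89 [ 0.5049 -0.2832  0.116 ]
7.08 [ 0.5044 -0.2816  0.3001] [ 0.57  0.13 -0.4 ]
```

View pics/car_wrist.png

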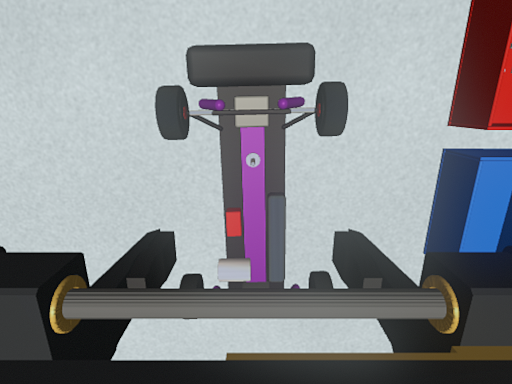

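View pics/rack_wrist.png

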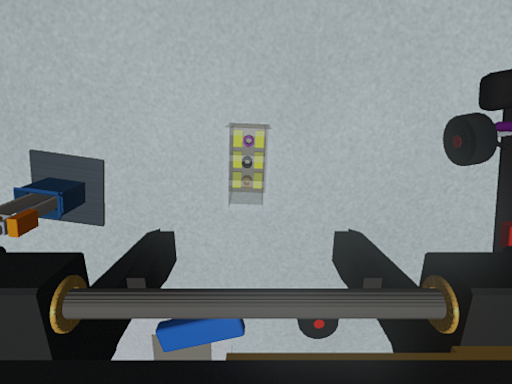

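View pics/stand_wrist.png

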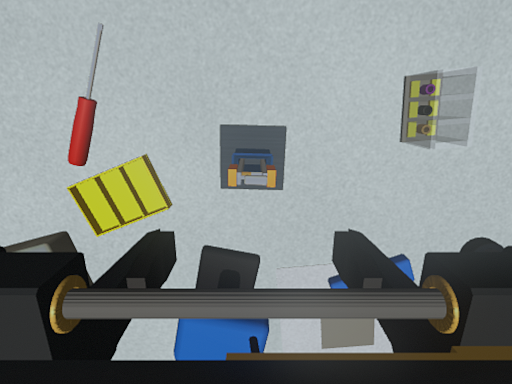

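```bash
python3 - <<'E'
import cv2,numpy as np
im=cv2.imread("pics/stand_wrist.png")
cv2.imwrite("pics/z_st.png",cv2.resize(im[115:200,205:300],None,fx=7,fy=7,interpolation=cv2.INTER_CUBIC))
im=cv2.imread("pics/rack_wrist.png")
cv2.imwrite("pics/z_ra.png",cv2.resize(im[115:215,215:285],None,fx=6,fy=6,interpolation=cv2.INTER_CUBIC))
im=cv2.imread("pics/car_wrist.png")
cv2.imwrite("pics/z_ca.png",cv2.resize(im[90:180,200:310],None,fx=6,fy=6,interpolation=cv2.INTER_CUBIC))
E
```

```text
(no output)
```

View pics/z_st.png

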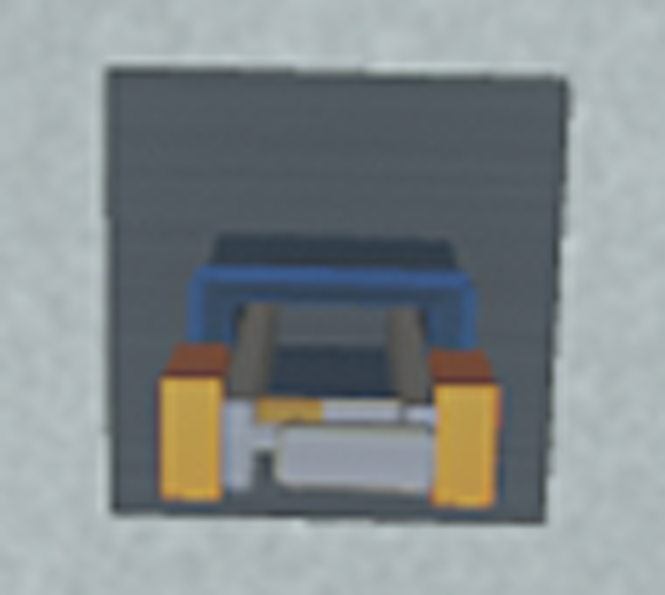

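View pics/z_ra.png

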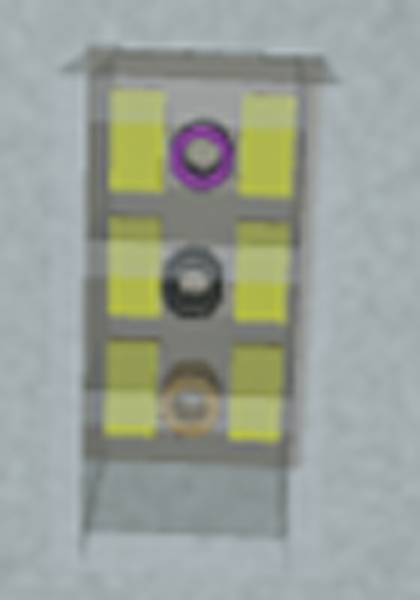

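View pics/z_ca.png

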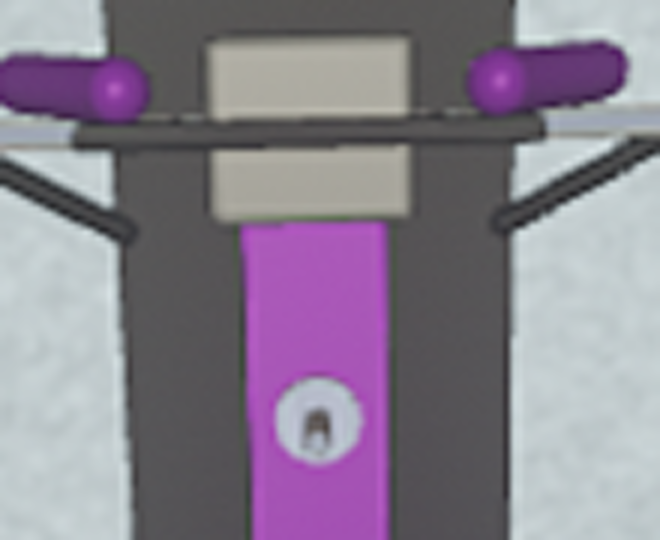

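```bash
cat > m.py <<'E'
from h import *
def KV(tag): return (np.array(calibration("wrist")["K"]),np.load(f"pics/{tag}_wrist.npy"))
def up(u,o,f): return [o[0]+(u[0]+.5)/f-.5,o[1]+(u[1]+.5)/f-.5]
k=KV("stand")
c=np.array([onz(k,up(u,(205,115),7),.006) for u in [(107,67),(569,76),(546,522),(112,514)]])
print(c.round(4),c.mean(0).round(4)); d=c[0]-c[1]+c[3]-c[2]; e=c[3]-c[0]+c[2]-c[1]
print("y dir yaw",np.arctan2(-d[0],d[1]),np.arctan2(d[0],d[1]), [np.linalg.norm(c[i]-c[i-1]).round(4) for i in range(4)])
print("ydir",d,"xdir",e)
# block tops z=.006+.125
for u in [(162,380),(222,380),(162,498),(222,498),(436,386),(498,386),(436,506),(498,506)]: print(onz(k,up(u,(205,115),7),.131).round(4))
k=KV("rack")
c=np.array([onz(k,up(u,(215,115),6),.011) for u in [(108,90),(295,95),(281,440),(104,436)]])
print("ledges",c.round(4),c.mean(0).round(4),[np.linalg.norm(c[i]-c[i-1]).round(4) for i in range(4)]); d=c[0]-c[1]+c[3]-c[2];e=c[3]-c[0]+c[2]-c[1]; print(d,e)
for u in [(203,157),(170,157),(236,157),(203,123),(203,190)]: print("sp",onz(k,up(u,(215,115),6),.024).round(4))
for u in [(192,283),(190,405)]: print("sp",onz(k,up(u,(215,115),6),.024).round(4))
k=KV("car")
for u in [(318,421),(275,421),(362,421),(318,377),(318,465)]: print("sh",onz(k,up(u,(200,90),6),.030).round(4))
a=onz(k,up((250,222),(200,90),6),.03);
E
python3 m.py
```

```text
[[ 0.4442 -0.3175  0.006 ]
 [ 0.4719 -0.2235  0.006 ]
 [ 0.5664 -0.2516  0.006 ]
 [ 0.5386 -0.3457  0.006 ]] [ 0.5053 -0.2846  0.006 ]
y dir yaw 2.854218671470788 -2.854218671470788 [np.float64(0.0985), np.float64(0.098), np.float64(0.0986), np.float64(0.0982)]
ydir [-0.05560216 -0.18812786  0.        ] xdir [ 0.18886914 -0.05635778  0.        ]
[ 0.489  -0.3076  0.131 ]
[ 0.4915 -0.2984  0.131 ]
[ 0.5076 -0.3132  0.131 ]
[ 0.5102 -0.3039  0.131 ]
[ 0.5015 -0.2659  0.131 ]
[ 0.5041 -0.2564  0.131 ]
[ 0.5206 -0.2709  0.131 ]
[ 0.5233 -0.2613  0.131 ]
ledges [[ 0.4586 -0.0401  0.011 ]
 [ 0.4657 -0.      0.011 ]
 [ 0.5426 -0.0141  0.011 ]
 [ 0.5356 -0.0543  0.011 ]] [ 0.5006 -0.0271  0.011 ] [np.float64(0.0782), np.float64(0.0407), np.float64(0.0781), np.float64(0.0408)]
[-0.01409166 -0.08026265  0.        ] [ 0.15373767 -0.02817806  0.        ]
sp [ 0.4745 -0.0214  0.024 ]
sp [ 0.4735 -0.0284  0.024 ]
sp [ 0.4755 -0.0145  0.024 ]
sp [ 0.4675 -0.0203  0.024 ]
sp [ 0.4814 -0.0225  0.024 ]
sp [ 0.5009 -0.028   0.024 ]
sp [ 0.5279 -0.0326  0.024 ]
sh [0.5701 0.3456 0.03  ]
sh [0.5701 0.3365 0.03  ]
sh [0.5701 0.355  0.03  ]
sh [0.5607 0.3456 0.03  ]
sh [0.5796 0.3456 0.03  ]
```

```bash
python3 - <<'E'
from h import *
move_ptp((.5056,-.2847,.17),down(-.287))
f0=observe()["force"]
move_straight((.5056,-.2847,.097),v=.1)
print((observe()["force"]-f0).round(2))
print(move_gripper(.049,20))
wait(.1)
o=observe();print(o["gripper_width"],(o["force"]-f0).round(2),o["time_s"])
move_straight((.5056,-.2847,.20),v=.15)
look("held",[("spacer",0)])
o=observe();print(o["gripper_width"],(o["force"]-f0).round(2),o["wrist_torque"].round(3),o["time_s"])
E
```

```text
[0.05 0.26 0.44]
False
0.048988892553891744 [0.07 1.   0.43] 9.6167
wrist spacer [251.2 266.2] 0.7 [ 0.631  -0.3254  0.    ]
10.6 [ 0.5053 -0.2845  0.1989] [ 0.66 -0.21 -1.42]
0.049102229861251734 [-0.63  0.54 -1.6 ] [-0.016 -0.032 -0.004] 10.7
```

View pics/held_wrist.png

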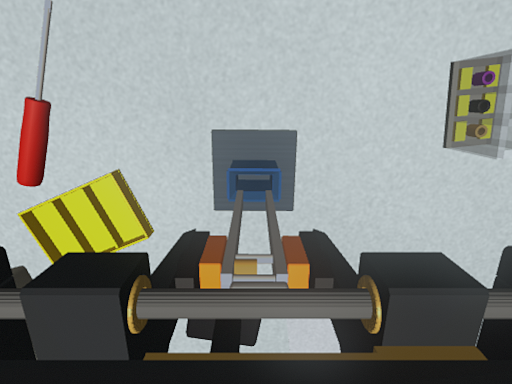

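```bash
cat >> h.py <<'E'
def toolpx(p):
    c=calibration("wrist"); K=np.array(c["K"]);H=np.linalg.inv(np.array(c["hand_eye"])); q=K@(H@np.array([*p,1]))[:3]; return q[:2]/q[2]
def toolonz(px,z):
    c=calibration("wrist"); K=np.array(c["K"]);H=np.array(c["hand_eye"]); d=H[:3,:3]@np.linalg.solve(K,[*px,1]); return H[:3,3]+d*(z-H[2,3])/d[2]
E
python3 - <<'E'
from h import *
for p in [(7,-9.5,91),(7,9.5,91),(-7,9.5,91),(7,14.5,91)]: print(p,toolpx(np.array(p)/1e3).round(1))
im=cv2.imread("pics/held_wrist.png")
cv2.imwrite("pics/z_h.png",cv2.resize(im[150:290,190:320],None,fx=5,fy=5,interpolation=cv2.INTER_CUBIC)[:600])
E
```

```text
(7, -9.5, 91) [242.9 189.3]
(7, 9.5, 91) [265.1 189.3]
(-7, 9.5, 91) [265.  204.8]
(7, 14.5, 91) [271.  189.3]
```

View pics/z_h.png

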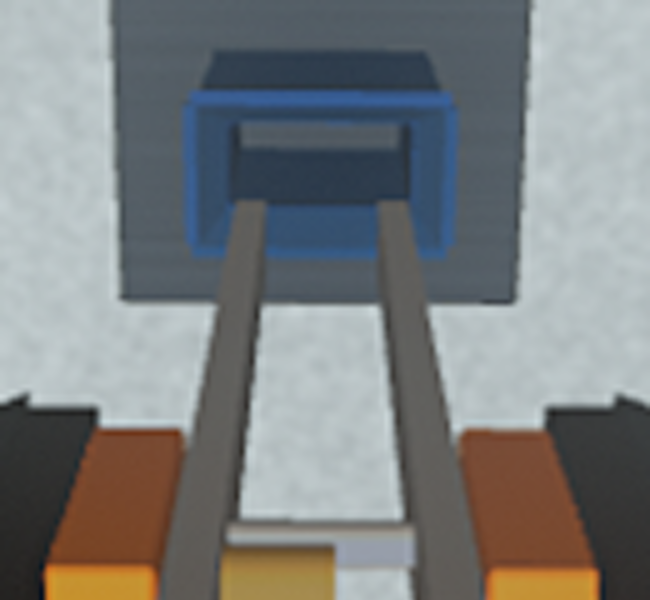

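```bash
python3 - <<'E'
from h import *
move_ptp((.4745,-.0214,.215),down(-.178))
look("orack",[("spacer",.006)])
im=cv2.imread("pics/orack_wrist.png")
cv2.imwrite("pics/z_or.png",cv2.resize(im[140:250,200:310],None,fx=5,fy=5,interpolation=cv2.INTER_CUBIC))
E
```

```text
wrist spacer [256.1 168.3] 0.56 [ 0.4753 -0.0199  0.006 ]
11.88 [ 0.4749 -0.0225  0.2148] [-0.   -0.66 -0.74]
```

View pics/z_or.png

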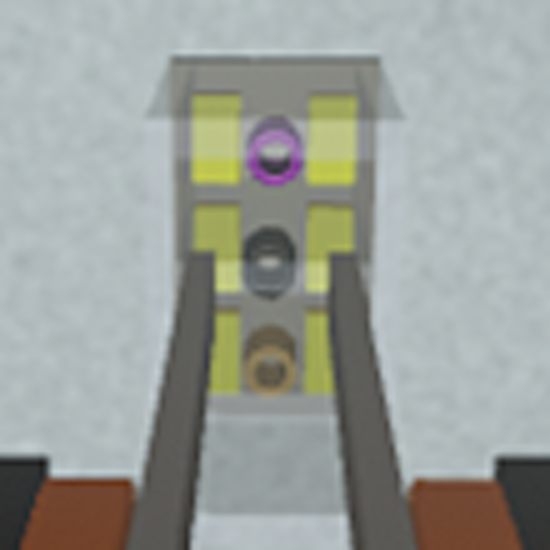

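```bash
python3 - <<'E'
from h import *
exec(open("m.py").read().split("k=KV")[0].replace("from h import *",""))
k=KV("orack")
for u in [(275,157),(248,157),(303,157),(275,187)]: print("sp",onz(k,up(u,(200,140),5),.024).round(4))
c=np.array([onz(k,up(u,(200,140),5),.011) for u in [(191,95),(358,95),(355,184),(191,184)]]); print(c.round(4),c.mean(0))
o=observe();print(o["position"].round(4),R.from_rotvec(o["eef_rot"]).as_matrix()[:,1].round(4))
E
```

```text
sp [ 0.4744 -0.0216  0.024 ]
sp [ 0.4732 -0.028   0.024 ]
sp [ 0.4756 -0.0151  0.024 ]
sp [ 0.4816 -0.0229  0.024 ]
[[ 0.4584 -0.0395  0.011 ]
 [ 0.4656  0.0006  0.011 ]
 [ 0.4875 -0.0038  0.011 ]
 [ 0.4802 -0.0439  0.011 ]] [ 0.47294487 -0.02166135  0.011     ]
[ 0.4748 -0.0222  0.2148] [0.1784 0.984  0.    ]
```

```bash
cat >> h.py <<'E'
def goto(p,v=.1,off=np.zeros(3),n=1):
    "straight move, then correct for the standing error; returns offset"
    p=np.asarray(p,float); off=np.array(off,float)
    move_straight(p+off,v=v)
    for _ in range(n):
        wait(.1); off+=p-observe()["position"]; off=np.clip(off,-.004,.004); move_straight(p+off,v=.02)
    return off
E
python3 - <<'E'
from h import *
f0=observe()["force"]
off=goto((.4744,-.0214,.16),v=.15)
o=observe();print(off.round(4),o["position"].round(4),(o["force"]-f0).round(2))
off=goto((.4744,-.0214,.1035),v=.08,off=off)
wait(.1)
o=observe();print(off.round(4),o["position"].round(4),(o["force"]-f0).round(2),o["time_s"])
look("in",[],("wrist","side"))
im=cv2.imread("pics/in_wrist.png")
cv2.imwrite("pics/z_in.png",cv2.resize(im[140:250,200:310],None,fx=5,fy=5,interpolation=cv2.INTER_CUBIC))
im=cv2.imread("pics/in_side.png")
cv2.imwrite("pics/z_ins.png",cv2.resize(im[150:250,200:310],None,fx=5,fy=5,interpolation=cv2.INTER_CUBIC))
E
```

```text
[-0.0006  0.0002 -0.001 ] [ 0.4739 -0.0212  0.1594] [0.67 0.52 0.27]
[-0.0002  0.     -0.0004] [ 0.4743 -0.0214  0.1032] [1.12 0.36 1.17] 14.1583
14.31 [ 0.4742 -0.0214  0.1032] [ 0.64  0.03 -2.17]
```

View pics/z_in.png

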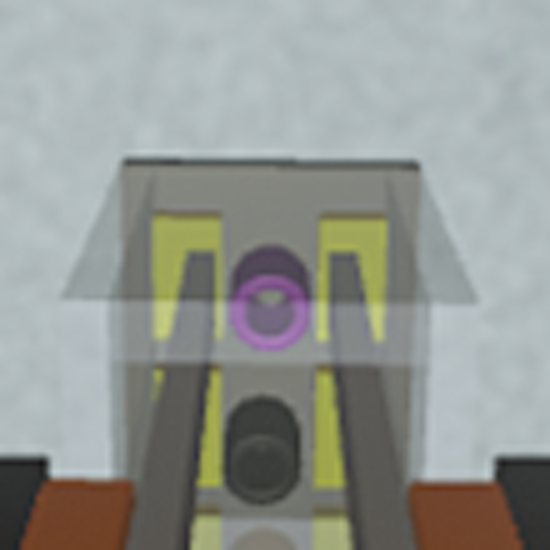

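View pics/z_ins.png

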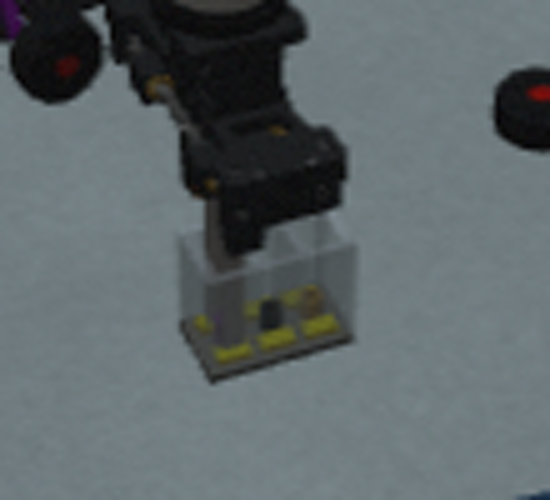

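```bash
python3 - <<'E'
from h import *
print(move_gripper(.040,20)); wait(.1)
o=observe();print(o["gripper_width"],o["position"].round(4),o["force"].round(2))
move_straight((.4742,-.0214,.215),v=.12)
look("got",[("spacer",.11)])
o=observe();print(o["gripper_width"],o["position"].round(4),o["force"].round(2),o["time_s"])
im=cv2.imread("pics/got_wrist.png")
cv2.imwrite("pics/z_got.png",cv2.resize(im[160:240,215:295],None,fx=7,fy=7,interpolation=cv2.INTER_CUBIC))
for p in [(0,0,97),(7,-7,91),(7,7,91)]: print(p,toolpx(np.array(p)/1e3).round(1))
E
```

```text
False
0.04264904799313714 [ 0.4743 -0.0214  0.1032] [ 0.37  0.43 -1.38]
wrist spacer [251.9 193.2] 0.64 [ 0.4741 -0.0232  0.11  ]
16.0 [ 0.474  -0.0214  0.2144] [ 0.32  0.33 -1.63]
0.04271175809112548 [ 0.4741 -0.0214  0.2146] [ 0.4  -0.41 -1.07] 16.1
(0, 0, 97) [253.9 195.1]
(7, -7, 91) [245.7 189.3]
(7, 7, 91) [262.1 189.3]
```

View pics/z_got.png

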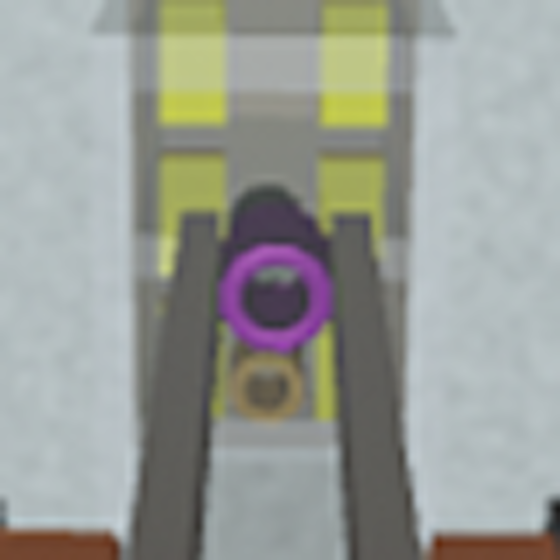

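```bash
python3 - <<'E'
from h import *
def up(u,o,f): return [o[0]+(u[0]+.5)/f-.5,o[1]+(u[1]+.5)/f-.5]
for u in [(277,297),(221,297),(333,297),(277,245),(277,351)]: print("top",(toolonz(up(u,(215,160),7),.079)*1e3).round(2))
for u in [(268,186),(233,215),(305,215)]: print("bot",(toolonz(up(u,(215,160),7),.0965)*1e3).round(2))
for u in [(183,213),(216,213),(332,213),(368,213)]: print("tips",(toolonz(up(u,(215,160),7),.091)*1e3).round(2))
E
```

```text
top [-0.33  0.17 79.  ]
top [-0.33 -6.4  79.  ]
top [-0.33  6.74 79.  ]
top [ 6.05  0.17 79.  ]
top [-7.07  0.17 79.  ]
bot [ 8.29 -0.93 96.5 ]
bot [ 4.53 -5.31 96.5 ]
bot [ 4.53  3.68 96.5 ]
tips [  6.41 -11.28  91.  ]
tips [ 6.41 -7.26 91.  ]
tips [ 6.4   6.89 91.  ]
tips [ 6.4  11.28 91.  ]
```

```bash
cat > ov.py <<'E'
from h import *
im=cv2.imread("pics/got_wrist.png"); o=(215,160); f=7
big=cv2.resize(im[160:240,215:295],None,fx=7,fy=7,interpolation=cv2.INTER_CUBIC)
big=np.clip(big.astype(float)*1.5,0,255).astype(np.uint8)
outs=[]
for (tx,ty,bx,by) in [(.3,.2,.3,.2),(.3,.2,1.5,-.8)]:
    b=big.copy()
    for (cx,cy,z,r) in [(tx,ty,79,7),(bx,by,97,7),(tx,ty,79,4)]:
        t=np.linspace(0,2*np.pi,80)
        # subtract measured tip bias (-0.6,0)
        P=np.array([toolpx(np.array([cx-.6+r*np.cos(a),cy+r*np.sin(a),z])/1e3) for a in t])
        q=((P-np.array(o)+.5)*f-.5)
        cv2.polylines(b,[np.round(q*8).astype(int)],True,(0,255,0),1,cv2.LINE_AA,3)
    outs.append(b[130:430,130:430])
cv2.imwrite("pics/ov1.png",np.hstack([big[130:430,130:430][:, :0],*outs]))
E
python3 ov.py
```

```text
(no output)
```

View pics/ov1.png

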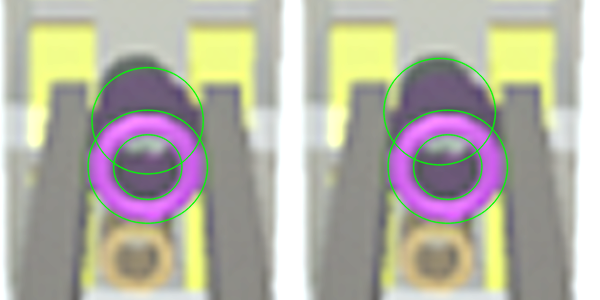

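```bash
python3 - <<'E'
from h import *
move_ptp((.5701,.3456,.21),down(0))
off=goto((.5701,.3456,.20),v=.1)
print(off.round(4))
look("hov",[("post_seat",.03)])
o=observe();print(o["gripper_width"],o["position"].round(4),o["force"].round(2),o["time_s"])
im=cv2.imread("pics/hov_wrist.png")
cv2.imwrite("pics/z_hov.png",cv2.resize(im[150:230,215:295],None,fx=7,fy=7,interpolation=cv2.INTER_CUBIC))
E
```

```text
[-0.0003  0.0006 -0.0003]
wrist post_seat [253.3 176.8] 0.82 [0.5712 0.3456 0.03  ]
wrist post_seat [252.8 195.4] 0.49 [0.5931 0.345  0.03  ]
18.27 [0.5699 0.3462 0.1998] [ 0.64 -0.43 -1.6 ]
0.04275485931420542 [0.5698 0.3462 0.1997] [-0.67  0.78 -1.2 ] 18.3667
```

View pics/z_hov.png

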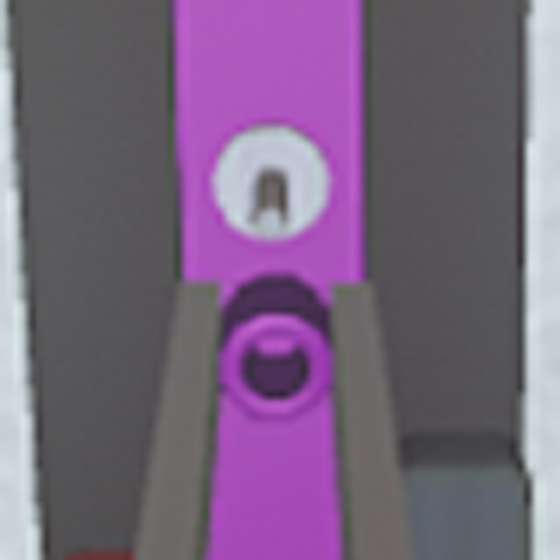

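```bash
python3 - <<'E'
from h import *
def up(u,o,f): return [o[0]+(u[0]+.5)/f-.5,o[1]+(u[1]+.5)/f-.5]
O=(215,150)
for u in [(271,183),(213,183),(330,183),(271,124),(271,242)]: print("disc",(toolonz(up(u,O,7),.1697)*1e3).round(2))
for u in [(276,366),(219,366),(333,366),(276,312),(276,419)]: print("top",(toolonz(up(u,O,7),.079)*1e3).round(2))
for u in [(275,273)]: print("bot",(toolonz(up(u,O,7),.097)*1e3).round(2))
for u in [(183,284),(216,284),(333,284),(369,284)]: print("tips",(toolonz(up(u,O,7),.091)*1e3).round(2))
print(R.from_rotvec(observe()["eef_rot"]).as_matrix().round(4))
# predicted post top if seat at disc centre
c=toolonz(up((271,183),O,7),.1697)
for dz,r in [(25,2.2),(22,2.9)]:
  print([((toolpx(c+np.array([s*r/1e3,t*r/1e3,-dz/1e3]))-O+.5)*7-.5).round(0) for s,t in [(0,0),(1,0),(-1,0),(0,1),(0,-1)]])
E
```

```text
disc [-6.000e-02 -5.900e-01  1.697e+02]
disc [-5.000e-02 -9.870e+00  1.697e+02]
disc [-6.000e-02  8.860e+00  1.697e+02]
disc [  9.56  -0.58 169.7 ]
disc [ -9.84  -0.6  169.7 ]
top [-0.22  0.16 79.  ]
top [-0.21 -6.52 79.  ]
top [-0.22  6.85 79.  ]
top [ 6.41  0.16 79.  ]
top [-6.83  0.16 79.  ]
bot [5.93e+00 5.00e-02 9.70e+01]
tips [  6.27 -11.17  91.  ]
tips [ 6.27 -7.15 91.  ]
tips [ 6.27  7.12 91.  ]
tips [ 6.27 11.51 91.  ]
[[-1. -0. -0.]
 [-0.  1. -0.]
 [ 0. -0. -1.]]
[array([271., 223.]), array([271., 208.]), array([271., 237.]), array([286., 223.]), array([256., 223.])]
[array([271., 218.]), array([271., 199.]), array([271., 236.]), array([290., 218.]), array([251., 218.])]
```

```bash
cat >> h.py <<'E'
def fz(n=6):
    F=[]
    for _ in range(n): wait(.02); F.append(observe()["force"])
    return np.mean(F,0)
E
python3 - <<'E'
from h import *
X,Y=.5700,.34545
off=goto((X,Y,.160),v=.1,off=(-.0003,.0006-.0006,-.0003))
off=goto((X,Y,.156),v=.1,off=off)
f0=fz(10); np.save("f0.npy",f0); np.save("off.npy",off)
o=observe();print(off.round(4),o["position"].round(4),f0.round(2),o["time_s"])
z=.156
while z>.1305:
    z-=.0015
    move_straight(np.array([X,Y,z])+off,v=.02)
    f=fz(3)-f0; o=observe()
    print(round(z,4),o["position"].round(4),f.round(2))
    if abs(f[2])>6 or np.hypot(f[0],f[1])>5: print("stop");break
print(observe()["time_s"])
look("ins",[])
im=cv2.imread("pics/ins_wrist.png")
cv2.imwrite("pics/z_ins2.png",cv2.resize(im[150:230,215:295],None,fx=7,fy=7,interpolation=cv2.INTER_CUBIC))
E
```

```text
[ 0.     -0.      0.0001] [0.57   0.3454 0.1561] [ 0.16  0.08 -1.55] 20.0333
0.1545 [0.57   0.3455 0.1545] [-0.52 -0.3  -0.33]
0.153 [0.57   0.3454 0.153 ] [-0.29 -0.15 -0.01]
0.1515 [0.57   0.3454 0.1515] [ 0.09 -0.14 -0.27]
0.15 [0.57   0.3454 0.15  ] [-0.07  0.1   0.65]
0.1485 [0.57   0.3454 0.1485] [-0.    0.05 -0.08]
0.147 [0.57   0.3454 0.147 ] [-0.48  0.1   0.61]
0.1455 [0.57   0.3455 0.1455] [ 0.01  0.38 -0.17]
0.144 [0.57   0.3454 0.144 ] [-0.29  0.09 -0.31]
0.1425 [0.57   0.3455 0.1425] [-0.36  0.04  0.1 ]
0.141 [0.57   0.3454 0.141 ] [-0.04 -0.31  0.11]
0.1395 [0.57   0.3454 0.1395] [ 0.29 -0.33  0.02]
0.138 [0.57   0.3454 0.138 ] [-0.28  0.04 -0.01]
0.1365 [0.5701 0.3454 0.1365] [0.31 0.16 0.4 ]
0.135 [0.5701 0.3454 0.135 ] [ 0.79 -0.27 -0.36]
0.1335 [0.57   0.3454 0.1335] [ 0.86  0.11 -1.05]
0.132 [0.57   0.3454 0.132 ] [ 0.96 -0.25 -0.2 ]
0.1305 [0.57   0.3454 0.1305] [ 1.15 -0.24 -0.75]
25.1333
25.28 [0.57   0.3454 0.1305] [ 1.24  0.33 -2.65]
```

View pics/z_ins2.png

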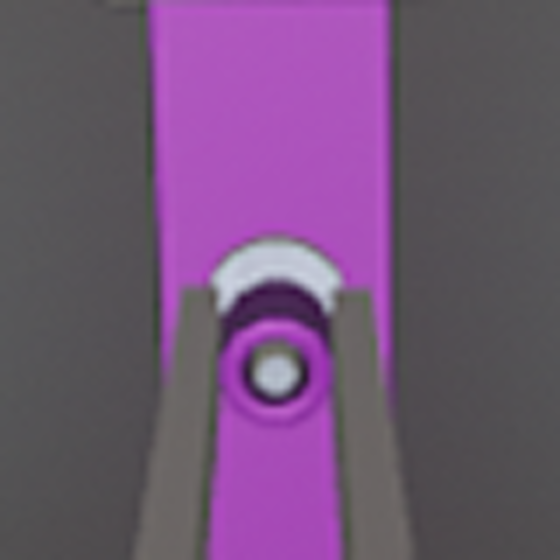

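```bash
python3 - <<'E'
from h import *
X,Y=.5700,.34545
off=np.load("off.npy"); f0=np.load("f0.npy"); z=.1305
def step(dz,n=3):
    global z
    z-=dz; move_straight(np.array([X,Y,z])+off,v=.01); f=fz(n)-f0
    print(round(z,5),observe()["position"][2].round(5),f.round(2)); return f
while z>.1258:
    f=step(.0003)
    if f[2]>2.0: break
print(observe()["time_s"],observe()["gripper_width"])
E
```

```text
0.1302 0.13033 [0.2  0.21 0.66]
0.1299 0.13 [ 1.1  -0.45  0.66]
0.1296 0.12963 [0.94 0.52 0.38]
0.1293 0.12933 [0.67 0.43 0.61]
0.129 0.12904 [0.64 0.28 0.32]
0.1287 0.12877 [ 0.6  -0.33  0.68]
0.1284 0.12843 [0.95 0.   0.55]
0.1281 0.12816 [ 0.79 -0.09  1.  ]
0.1278 0.12787 [1.37 0.06 0.53]
0.1275 0.12753 [0.58 0.1  0.05]
0.1272 0.12725 [ 0.86 -0.37  0.63]
0.1269 0.12717 [ 0.76 -0.73  2.25]
28.9333 0.042658235096868544
```

```bash
python3 - <<'E'
from h import *
X,Y=.5700,.34545
off=np.load("off.npy"); f0=np.load("f0.npy"); z=.1269
def step(dz,n=4):
    global z
    z-=dz; move_straight(np.array([X,Y,z])+off,v=.01); f=fz(n)-f0
    print(round(z,5),observe()["position"][2].round(5),f.round(2)); return f
print((fz(4)-f0).round(2))
for i in range(14):
    f=step(.0001)
    if f[2]>5.6: break
for _ in range(3): print((fz(8)-f0).round(2))
np.save("z.npy",z)
print(observe()["time_s"],observe()["gripper_width"])
E
```

```text
[ 1.14 -0.4   2.68]
0.1268 0.12712 [ 0.79 -0.96  4.  ]
0.1267 0.12708 [ 0.86 -0.13  6.24]
[ 0.62 -0.98  6.62]
[ 0.56 -0.63  6.68]
[ 0.69 -0.56  6.81]
30.0333 0.042545958230617346
```

```bash
python3 - <<'E'
from h import *
f0=np.load("f0.npy")
move_gripper(.0495,20); wait(.15)
print((fz(4)-f0).round(2),observe()["gripper_width"])
X,Y=.5700,.34545
move_straight((X,Y,.160),v=.08)
look("rel",[])
print((fz(4)-f0).round(2),observe()["time_s"],observe()["gripper_width"])
im=cv2.imread("pics/rel_wrist.png")
cv2.imwrite("pics/z_rel.png",cv2.resize(im[150:230,215:295],None,fx=7,fy=7,interpolation=cv2.INTER_CUBIC))
E
```

```text
[0.04 0.1  1.03] 0.049389531572423796
31.28 [0.5698 0.3454 0.1593] [ 0.66 -0.58 -0.44]
[-0.45 -0.12  0.29] 31.4 0.0496867426999209
```

View pics/z_rel.png

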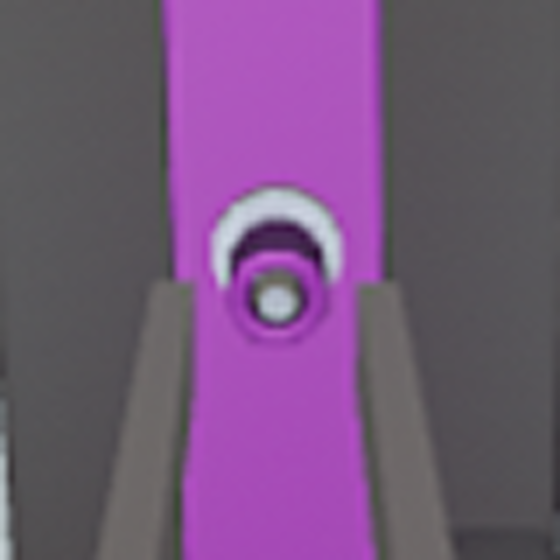

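```bash
python3 - <<'E'
from h import *
O=np.array((215,150)); f=7
def up(u): return O+(np.array(u)+.5)/f-.5
def dn(p): return ((p-O+.5)*f-.5)
tz=.1593-.03
img=cv2.imread("pics/rel_wrist.png"); big=cv2.resize(img[150:230,215:295],None,fx=7,fy=7,interpolation=cv2.INTER_CUBIC)
c=toolonz(up((277,251)),tz)
outs=[]
for h in (0,.0015,.004):
  b=big.copy()
  for dx,z,r in [(0,0,9),(-1.1,h*1e3,7),(-1.1,h*1e3+18,7),(-1.1,h*1e3+18,4),(0,25,2.2)]:
    P=np.array([dn(toolpx(c+np.array([dx+r*np.cos(a),r*np.sin(a),-z])/1e3)) for a in np.linspace(0,6.28,60)])
    cv2.polylines(b,[np.round(P*8).astype(int)],True,(0,255,0),1,cv2.LINE_AA,3)
  outs.append(b[150:380,160:400])
cv2.imwrite("pics/ov2.png",np.hstack(outs))
E
```

```text
(no output)
```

View pics/ov2.png

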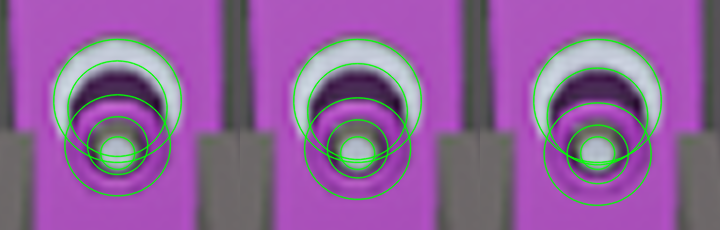

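```bash
python3 - <<'E'
from h import *
move_straight((.57,.3454,.215),v=.15)
S=np.array([.5056,-.2847])
move_ptp((*S,.20),down(-.287))
off=goto((*S,.175),v=.1)
look("ret",[("stand",0)])
o=observe();print(off.round(4),o["position"].round(4),R.from_rotvec(o["eef_rot"]).as_matrix()[:2,1].round(4),o["time_s"])
np.save("off2.npy",off)
im=cv2.imread("pics/ret_wrist.png")
cv2.imwrite("pics/z_ret.png",cv2.resize(im[130:230,200:310],None,fx=6,fy=6,interpolation=cv2.INTER_CUBIC))
E
```

```text
wrist stand [225.8 317.2] 0.71 [ 0.6815 -0.376   0.    ]
wrist stand [256.5 175.9] 0.6 [ 0.5074 -0.2824  0.    ]
35.08 [ 0.5052 -0.2847  0.1745] [ 0.25  0.35 -1.1 ]
[-0.0004  0.     -0.0007] [ 0.5052 -0.2847  0.1743] [0.2831 0.9591] 35.175
```

View pics/z_ret.png

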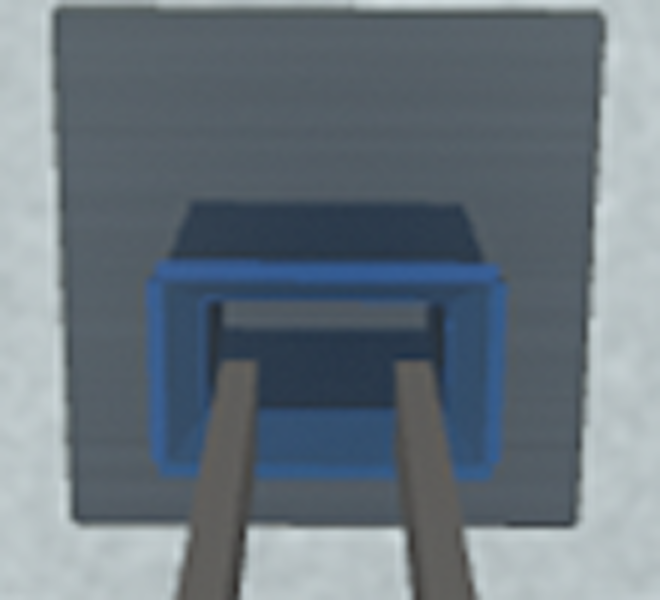

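```bash
python3 - <<'E'
from h import *
S=np.array([.5056,-.2847]); off=np.load("off2.npy")
f0=fz(5)
off=goto((*S,.125),v=.1,off=off); print((fz(3)-f0).round(2),observe()["position"].round(4))
z=.125
for z in (.115,.106,.100,.0985,.0978,.0972,.0968):
    move_straight((S[0]+off[0],S[1]+off[1],z),v=.05); f=fz(3)-f0; print(z,observe()["position"].round(4),f.round(2))
    if f[2]>2 or np.hypot(f[0],f[1])>6: break
look("down",[],("wrist","side"))
E
```

```text
[-0.08  0.15 -0.05] [ 0.5053 -0.2845  0.1244]
0.115 [ 0.5052 -0.2844  0.1148] [0.07 0.26 0.72]
0.106 [ 0.5053 -0.2844  0.1059] [-0.03  0.16 -0.2 ]
0.1 [ 0.5052 -0.2844  0.0998] [-0.3  -0.03 -0.16]
0.0985 [ 0.5053 -0.2845  0.0985] [-0.02  0.    0.13]
0.0978 [ 0.5053 -0.2845  0.0978] [-0.31  0.4  -0.17]
0.0972 [ 0.5053 -0.2845  0.0972] [-0.23  0.69 -0.3 ]
0.0968 [ 0.5053 -0.2845  0.0968] [-0.15  0.56 -0.19]
38.74 [ 0.5053 -0.2844  0.0968] [-0.15  0.39 -1.72]
```

View pics/down_wrist.png

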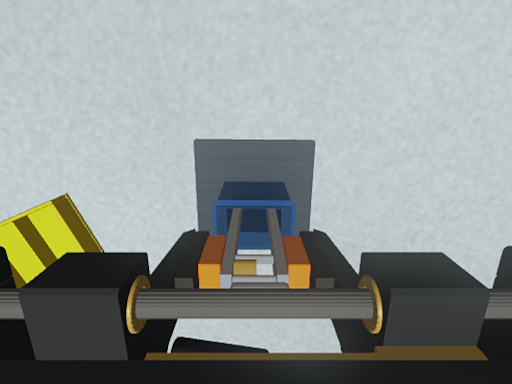

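```bash
python3 - <<'E'
from h import *
f0=fz(4); x,y=.5052,-.2845
for z in (.0963,.0958,.0953):
    move_straight((x,y,z),v=.02); f=fz(3)-f0; print(z,observe()["position"][2].round(4),f.round(2))
    if f[2]>1.5: break
move_gripper(.088); wait(.2)
p=observe()["position"]
move_straight((x,y,.30),v=.2)
look("end",[("tongs_grip",.116),("tongs_foot",.006),("stand",0)],("wrist","side","top"))
print(observe()["time_s"],observe()["gripper_width"])
im=cv2.imread("pics/end_wrist.png"); a=cv2.resize(im[115:200,205:300],None,fx=6,fy=6,interpolation=cv2.INTER_CUBIC)
cv2.imwrite("pics/z_e1.png",a)
im=cv2.imread("pics/end_side.png"); cv2.imwrite("pics/z_e2.png",cv2.resize(im[100:300,170:350],None,fx=3,fy=3,interpolation=cv2.INTER_CUBIC))
E
```

```text
0.0963 0.0965 [-0.07  0.59  3.18]
wrist tongs_grip [254.7 177.1] 0.65 [ 0.5098 -0.2848  0.116 ]
wrist tongs_foot [253.7 159.1] 0.72 [ 0.508  -0.2855  0.006 ]
wrist stand [256.8 155.9] 0.68 [ 0.5056 -0.2798  0.    ]
wrist stand [257.1 176.1] 0.6 [ 0.5366 -0.2883  0.    ]
side tongs_grip [251.5 216.1] 0.69 [ 0.4339 -0.1252  0.116 ]
side tongs_grip [308.8 241.6] 0.54 [ 0.5037 -0.2806  0.116 ]
side tongs_foot [305.5 268.8] 0.67 [ 0.5061 -0.2784  0.006 ]
side stand [308.5 271.9] 0.64 [ 0.5097 -0.2876 -0.    ]
top stand [321.  211.4] 0.73 [ 0.5063 -0.294   0.    ]
41.43 [ 0.5051 -0.2844  0.2991] [-0.44  0.25 -0.1 ]
42.0333 0.08810455034640595
```

View pics/z_e1.png

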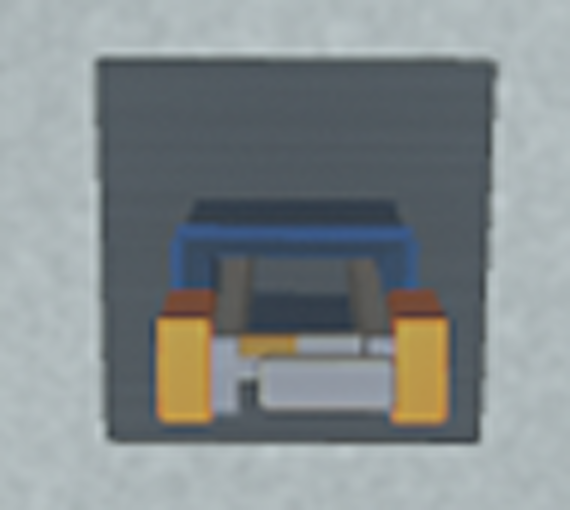

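View pics/z_e2.png

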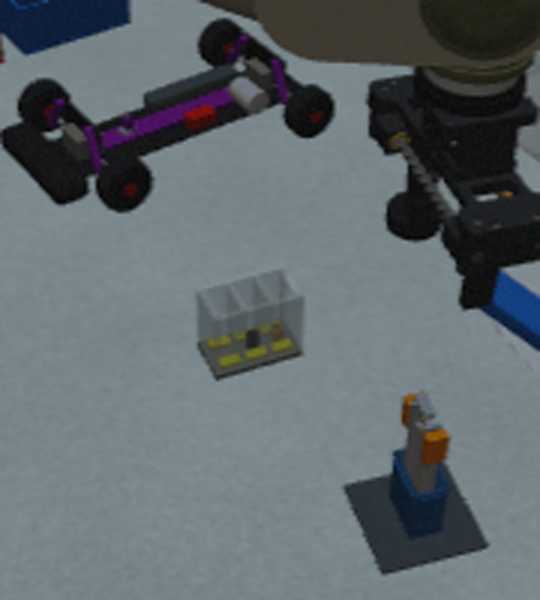

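```bash
python3 -c "
from station import *
print(close_job()); print(observe()['time_s'])"
```

```text
the job is handed in; nothing more can be done
None
the job is handed in; nothing more can be done
```

I did the whole task and handed it in at about 42 s of the 59 s allowed. `close_job` reports no verdict, so what follows rests on my own readings.

- **Pick:** I took the tongs from the stand, gripped the purple spacer in the near well with the gripper set to 20 N (about 9 N on the spacer by design), and lifted it clear of the rack.
- **Fit:** I lowered it onto the steering post until the force rose. The wrist force settled at about 6.7 N for over 0.5 s. With the rub I saw (about 0.6 N) that puts roughly 6 N on the shoulder; with the 2–4 N you listed it would be about 3–5 N.
- **Spacer after release:** An overlay on the wrist picture matched the spacer home on the shoulder, standing about 1 mm off the post axis. The near lower edge looked slightly high, which I put down to blur.
- **Tongs:** I set them down on the pocket floor (3 N contact) and released them. The last wrist and side pictures show them upright and about 1–2 mm off centre. The black and brass spacers are still in their wells and the gripper is clear.
- **Checks that disagreed:**
  - The gripper read 42.7 mm over the blocks with the spacer held, where 44 mm was expected; I took this as give in the pads.
  - Some of the trained networks' last point guesses were centimetres off or on the wrong object, so I relied on the pictures. I took no final close-up of the spacer after the tongs went back.

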